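# Press a work slide home under the drag spring of a drilling jig

## Robot

A 7-joint arm with a two-finger parallel gripper is mounted at the origin on a cart in front of the work surface, level with it; the furniture and walls round the work are solid. World frame = base frame: x ahead of the robot, y to its left, z up, the work surface at z = 0. Lengths are in m, angles in rad, forces in N, time in s.
With the tool pointing down it reaches from about 0.425 to 0.925 m from the base axis. Payload 6.8 kg.
Tool frame: the origin (TCP) lies on the centre line of the jaws, within the pads' length; the fingertips stand 8 mm ahead of it and the grasp point (between the pads) lies 11 mm behind it (bot.tips_ahead is the distance from the TCP to the fingertips, in m); z points along the fingers, y is the line along which they close (so a half turn about z gives the same grasp; the last joint's range is limited). The gripper opens to 85 mm and grips with 20 to 120 N. Pads are 22 mm wide; open, the fingers measure 114 mm over their backs; the gripper's body (76 mm by 85 mm) begins 54 mm behind the grasp point. The pads swing forward as they close: fully open they stand 13 mm farther back than shut.
Start: joints at [-1.255, 0.477, 0.022, 1.555, -0.011, 1.109, -0.083], TCP at [0.278, 0.615, 0.239] pointing down, gripper open.
Joint ranges: [-2.96, 2.96], [-0.34, 2.1], [-1.41, 1.46], [0.24, 2.44], [-1.37, 4.51], [0.17, 1.92], [-2.96, 2.96]. Speed limits (rad/s): [2.39, 2.39, 3.14, 3.14, 3.14, 3.14, 3.14].

## Interface

Orientations are given as a unit quaternion [w, x, y, z].
In Python, from station import bot gives the robot as it stands.
- The arm moves only by the tool send_rows, never from a script. Its argument "deltas" is text: rows parted by semicolons, each of 4 numbers parted by spaces: the shift along the tool's x, y, z in m, then the turn about the tool's z in degrees. In form: x y z spin; .... A call has 1 to 5 rows; each row is the pose to reach, as a shift and turn from the pose commanded when the call began, along the tool's axes at that moment; what a row does not reach only later rows make up. A row lasts 1/10 s, in which the tool goes at most 50 mm and 8.59 degrees, less where a joint would pass 70% of its speed; a pose out of reach is approached as far as the arm can. A call with a gripper value outside its range is refused whole. "claw" is the opening, from 0 (shut) to 1 (fully open), set as the call begins (left out, the last holds). The fingers move at their own pace and stop on an object; "force" is the grip in N (left out, the last holds). Time passes only in rows, so rows that repeat a pose let the fingers close. It gives the time, the measured TCP pose, the force, the opening and the grip force at its end, in the units of the state.
- bot.get_obs(): the state, without advancing time (a new reading comes with each control period).
- bot.read_camera(name): name is "scene" or "top" or "wrist"; returns a dict with "img" (480x640x3 uint8, red, green, blue), "depth" (480x640 float32, m along the optical axis (not along the pixel's ray), 0 where there is no reading), "fx", "fy", "cx", "cy" (pixels), "camera_from_world" (4x4, takes a point from world to camera coordinates). Camera axes: x right, y up, looking along -z (the intrinsics and any distortion apply to the point x, -y, -z); pixel columns grow to the right and rows downward; lengths in m; the calibration is good to about 2 mm. A picture is of the moment at which its call begins.
- bot.hand_in(): hands the job in; it is judged then, once.
Trained networks look in a picture, given as the dict that the camera call returned (one of the last four; its "shot" number tells which), for a name from the list of things; names that differ only in an ending like _2 or _b are one class to them, and where a whole thing is asked for, a point or a joint stands for the part that bears it (a point fixed in the world has none). Each returns a list of dicts, best first, with "confidence" (0 to 1); they miss things now and then, are a little off and sometimes report something else, mostly with a low value. They report only what shows in the picture. A call takes as long as a camera call. They do not tell look-alikes from the thing itself.
- bot.masks_of(picture, query): "mask" (480x640 bool, what is visible of it).
- bot.landmark_of(picture, query): "xyz" ([x, y, z] in m, in world coordinates, good to about 4 mm: a listed point, or the origin of a listed thing).
The state is a dict: "t": time; "q": joint angles; "joint_vel": joint speeds; "joint_torque": joint torques, N m; "eef_pos": TCP position; "tool_rot": TCP orientation; "contact_force": force on the tool from outside, world axes, zero at the start; "torque": the same for the moment, N m; "gripper_width": opening from 0.0 (shut) to 1.0 (fully open); "grasp_force": force on a finger pad.
Only numpy, scipy, OpenCV 4.12 (cv2) and the standard library are available. Lean on these libraries where they do the work, as an engineer would, in place of code of your own. Each camera call takes 0.05 s, during which the arm holds its last target. There are 200 camera calls.

## Task

Load the drilling jig: with closed fingertips press down hard on the knurled back end of the brass work slide and, keeping up the pressure, slide it along the groove under the drag spring until its nose is home against the end stop. Then tip the hinged drill-bush plate over and push it fully shut on the slide. Never lift the slide, and leave the dividers, the centre punch and the chip brush beside the jig where they lie.

Things in the scene. Friction and masses are not known exactly. Their poses are not given: they have to be found in the camera images.
- jig: dark steel drilling jig bolted to the bench, immovable: bed 190 x 64 mm with low bolt lugs at its sides and an oiled groove 20.8 mm wide along its middle. Origin: bench surface, groove's centre line, under the spring's bridge. +x along the groove to the end stop (the way to push; bed x = -130 to +60 mm), +y left, +z up. Groove floor z = 16 mm, shoulders 22 mm
- work_slide: brass bar 110 x 20 x 8 mm, 0.15 kg, lying in the jig's groove, top 2 mm proud of the shoulders (24 mm above the bench), 0.4 mm play each side. Origin: centre of its underside; +x towards its rounded nose (x = +55 mm), which goes first. Notches in both edges 6 to 18 mm behind the nose, a small steel disc let in between them. At the start the nose lies 4 to 22 mm short of jig x = 0
- thumb_grip (a point): centre of the knurled, grippy patch (36 mm long, full width) on the slide's top face at its back end, 18 mm in from the end; press here. The top face in front of it is smooth and oily
- slide_nose (a point): foremost point of the slide's nose, half-way up
- stop (a point): end stop in the groove: the point on the face that the slide's nose must meet (jig x = 52, y = 0, z = 20 mm)
- bridge (a point): middle of the top of the fixed bridge bar that crosses the groove and holds the spring: jig x = -5 to +7 mm, y = -24 to +24 mm, underside z = 27 mm, top z = 32.5 mm, screw heads to 36 mm; keep the fingers behind it
- drag_spring (a joint): leaf spring, a steel strip 12 mm wide clamped under the bridge at jig x = 2 mm, sloping forward and down into the groove, tip at x = 26 mm. Angle in rad: 0 at rest, about 0.17 with the slide under its tip; it then bears down with about 9 N, so the slide goes under only when pressed hard enough (10 to 20 N) that the fingertips do not slip on it
- bush_plate (a joint): hinged steel drill-bush plate 27 mm wide (jig x = 30 to 58 mm), 7 mm thick, free edge 56 mm from the hinge. Angle in rad: 0 shut flat across the groove (top at z = 32.5 mm, round bush to 36 mm), grows as it opens up and to the left, starts at 1.6 to 1.85 (upright). Stiff hinge, stays where left. A key under it drops into the slide's notch when that is home; nearly home, it blocks
- hinge (a point): middle of the bush plate's hinge axis, which runs along jig x (at jig x = 44, y = 27.5, z = 29 mm)
- plate_press (a point): point on the bush plate's outer face (the top face when shut) near the free edge, 46 mm from the hinge axis
- dividers: steel spring dividers, 110 x 17 x 6 mm, lying on the bench right of the jig: not to be moved. Origin: centre of the underside
- centre_punch: steel centre punch, 82 x 10 mm, lying right of the jig: not to be moved. Origin: centre of the underside
- chip_brush: wooden chip brush, 150 x 22 x 28 mm, lying right of the jig: not to be moved. Origin: centre of the underside
Not all that is in view belongs to the job. Of the things shaped like the jig, the steel one is meant.

How it is judged:
On the way, in this order (a step that is already met when the one before it is completed fails the run):
1. the slide's nose has gone under the drag spring while the fingers press on the slide from above (value of joint drag_spring above 0.08 rad and x of slide_nose in the frame of jig above 0.012 m and contact force between the fingers and work_slide above 6 N and x of the grasp point in the frame of work_slide above -0.06 m), for 0.1 s.
2. the slide's nose is against the end stop, the bush plate still open (x of slide_nose in the frame of stop above -0.002 m and value of joint bush_plate above 0.8 rad), for 0.1 s.
At the end, for the whole second after the job is handed in: the slide lies flat in the groove under the drag spring with its nose within 2.5 mm of the end stop, at rest, and the bush plate is shut to within 0.06 rad (x of slide_nose in the frame of stop above -0.0025 m and distance between slide_nose and stop below 0.004 m and angle between work_slide's own z axis and vertical below 0.05 rad and value of joint drag_spring above 0.08 rad and value of joint bush_plate below 0.06 rad and linear speed of work_slide below 0.01 m/s); the robot touches nothing.
It fails at once if the slide is lifted or tipped up out of the groove (z of work_slide in the frame of jig above 0.021 m or angle between work_slide's own z axis and vertical above 0.15 rad).
It fails at once if the dividers, the punch or the brush are moved by more than 15 mm (distance of any of dividers, centre_punch, chip_brush from where it was at the start of the episode above 0.015 m).
It also fails if it takes over 48 s, if anything falls off the work surface, if the arm or the gripper's body presses on something with over 40 N, if the wrist force passes 120 N, or if a joint passes its speed limit or range.

## Working session

There is one attempt and no reset: what is moved stays moved. The work goes in short steps, Python scripts to look and compute and a tool call to move; the robot and the scene stay as the last step left them, time stands still between calls to the robot, and variables do not carry over. Pictures are saved under pics/ and viewed, at most 10 in all, crops included, and the job is handed in when it is done.

Besides the shell and the picture viewer there is one more tool, called in YAML: its name, and indented under it one key for each argument. send_rows: Moves the arm, as the interface text tells. Its arguments: {"type":"object","properties":{"deltas":{"type":"string"},"claw":{"type":"number"},"force":{"type":"number"}},"required":["deltas"]}

```bash
mkdir -p pics
cat > h.py <<'E'
import numpy as np, cv2
from station import bot
def save(p,n,crop=None,s=1):
    im=p["img"][:,:,::-1]
    if crop: im=im[crop[1]:crop[3],crop[0]:crop[2]]
    cv2.imwrite("pics/"+n,cv2.resize(im,None,fx=s,fy=s,interpolation=cv2.INTER_CUBIC))
def pix(p,X):
    c=p["camera_from_world"]@np.append(X,1); return np.array([p["fx"]*c[0]/-c[2]+p["cx"],p["fy"]*-c[1]/-c[2]+p["cy"]])
def ray(p,u,v,z):
    T=np.linalg.inv(p["camera_from_world"]); d=T[:3,:3]@np.array([(u-p["cx"])/p["fx"],-(v-p["cy"])/p["fy"],-1]); o=T[:3,3]
    return o+d*(z-o[2])/d[2]
E
python3 - <<'E'
from h import *
o=bot.get_obs(); print(o["eef_pos"],o["tool_rot"],o["contact_force"],bot.tips_ahead)
for c in("top","scene"):
    p=bot.read_camera(c); save(p,c+"0.png")
    print(c,np.linalg.inv(p["camera_from_world"])[:3,3].round(3))
    for n in("jig","work_slide","thumb_grip","slide_nose","stop","bridge","hinge","plate_press","dividers","centre_punch","chip_brush"):
        for r in bot.landmark_of(p,n)[:3]: print(n,np.round(r["xyz"],4),round(r["confidence"],2),pix(p,r["xyz"]).round())
E
```

```text
[0.27731    0.61475642 0.23830142] [-1.52229754e-04  2.10275156e-01  9.77641801e-01 -9.18579422e-04] [-0.11066788  0.10242862  0.47667153] 0.008
top [0.457 0.011 0.89 ]
jig [ 0.526   0.187  -0.0026] 0.62 [216. 276.]
jig [ 0.5382 -0.0262  0.0019] 0.59 [338. 268.]
thumb_grip [ 0.4376 -0.0177  0.0248] 0.65 [334. 327.]
slide_nose [ 0.5346 -0.0287  0.02  ] 0.68 [339. 269.]
stop [ 0.5917 -0.0289  0.0212] 0.91 [339. 236.]
stop [0.5821 0.1943 0.0231] 0.8 [210. 242.]
stop [ 0.618  -0.1313  0.0014] 0.72 [396. 223.]
bridge [ 0.5437 -0.0275  0.0301] 0.89 [339. 263.]
bridge [0.5319 0.1832 0.0304] 0.8 [215. 271.]
hinge [ 5.856e-01 -4.000e-04  3.040e-02] 0.67 [323. 239.]
hinge [0.5709 0.2224 0.0309] 0.67 [192. 248.]
plate_press [0.5874 0.0038 0.0747] 0.62 [321. 234.]
plate_press [0.5741 0.1781 0.0324] 0.61 [218. 246.]
dividers [ 0.4828 -0.1134  0.0018] 0.54 [388. 300.]
centre_punch [ 6.170e-01 -1.298e-01 -3.000e-04] 0.68 [395. 224.]
chip_brush [ 0.5035 -0.1695  0.0016] 0.77 [420. 288.]
scene [ 0.285 -0.472  0.705]
jig [ 0.5424 -0.0271  0.0015] 0.77 [312. 291.]
jig [ 0.5314  0.1896 -0.0026] 0.64 [24
[... 280 characters left out ...]
.5887 -0.0312  0.0205] 0.87 [339. 273.]
stop [0.5812 0.1987 0.0216] 0.67 [267. 186.]
stop [ 0.474  -0.0243  0.018 ] 0.29 [272. 302.]
bridge [ 0.5414 -0.0276  0.0347] 0.83 [312. 278.]
bridge [0.5344 0.1863 0.0305] 0.65 [246. 196.]
hinge [ 0.5861 -0.0058  0.0307] 0.8 [330. 258.]
hinge [0.5708 0.2179 0.0258] 0.78 [257. 180.]
plate_press [0.5889 0.0014 0.0732] 0.98 [329. 237.]
plate_press [0.5783 0.1716 0.0306] 0.77 [273. 192.]
plate_press [ 0.5892 -0.0296  0.0185] 0.26 [339. 273.]
dividers [ 0.4862 -0.1168  0.0017] 0.71 [310. 350.]
centre_punch [ 0.618  -0.1326 -0.0015] 0.59 [391. 320.]
centre_punch [ 0.4465 -0.0188  0.0231] 0.59 [253. 305.]
chip_brush [ 0.5079 -0.171  -0.0018] 0.61 [343. 374.]
```

```bash
ls pics
```

```text
scene0.png
top0.png
```

View pics/top0.png

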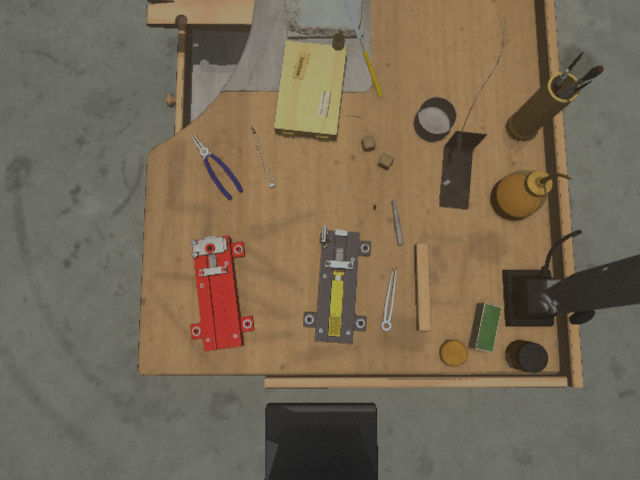

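View pics/scene0.png

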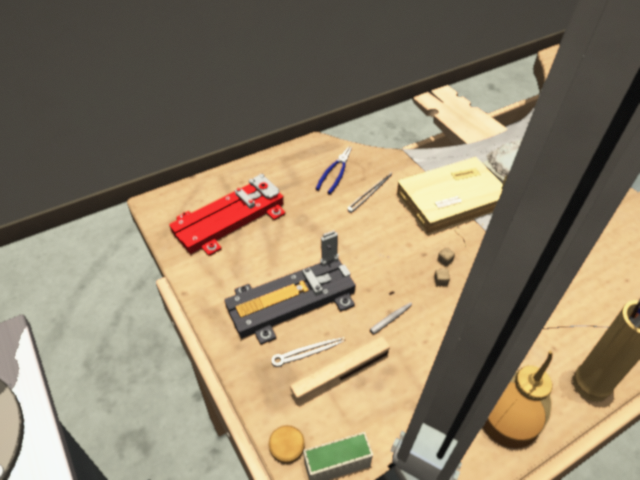

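Top view: the red jig (216,276) is the look-alike. The steel one is at (338,268), with the brass slide at (336,305), knurled grip at about (334,327), plate upright near (323,237), end stop at (339,236). The right-hand tools are at (388,300), (396,223) and (420,288). I choose the steel jig and will move over it and check the choice in a close wrist crop.

send_rows:
  deltas: "-0.031 -0.036 0 0; -0.061 -0.072 0 0; -0.092 -0.108 0 0; -0.122 -0.144 0 0; -0.153 -0.180 0 0"
  claw: 0

```text
t: 1.7
eef_pos: [0.3433, 0.3865, 0.2395]
tool_rot: [0.0, 0.21, 0.978, 0.0]
contact_force: [0.7, -0.1, 0.1]
gripper_width: 0.146
grasp_force: 0.0
```

send_rows:
  deltas: "-0.031 -0.036 0 0; -0.061 -0.072 0 0; -0.092 -0.108 0 0; -0.122 -0.144 0 0; -0.153 -0.180 0 0"

```text
t: 2.2
eef_pos: [0.4087, 0.1595, 0.2397]
tool_rot: [0.0, 0.21, 0.978, 0.0]
contact_force: [1.3, -0.9, 0.5]
gripper_width: -0.002
grasp_force: 0.0
```

send_rows:
  deltas: "-0.031 -0.036 0 -7; -0.061 -0.072 0 -14; -0.092 -0.108 0.01 -20; -0.122 -0.144 0.02 -20; -0.122 -0.144 0.02 -20"

```text
t: 2.7
eef_pos: [0.4606, -0.0258, 0.219]
tool_rot: [0.0, 0.041, 0.999, -0.001]
contact_force: [-0.3, 0.6, 0.1]
gripper_width: -0.009
grasp_force: 0.0
```

Run:
```python
from h import *
from scipy.spatial.transform import Rotation as R
o=bot.get_obs(); print(o["t"],o["eef_pos"],o["q"].round(2) if hasattr(o["q"],"round") else o["q"]); print(R.from_quat(np.roll(o["tool_rot"],-1)).as_matrix().round(3),o["contact_force"],o["gripper_width"])
p=bot.read_camera("wrist"); save(p,"w1.png")
for n in("jig","work_slide","thumb_grip","slide_nose","stop","bridge","hinge","plate_press"):
    for r in bot.landmark_of(p,n)[:2]: print(n,np.round(r["xyz"],4),round(r["confidence"],2),pix(p,r["xyz"]).round())
```

```text
2.7 [ 0.46064419 -0.0258074   0.21896038] [-0.45  0.15  0.41  2.09 -0.07  0.92  1.49]
[[-0.997  0.082  0.   ]
 [ 0.082  0.997 -0.002]
 [-0.    -0.002 -1.   ]] [-0.32695199  0.62811262  0.0908141 ] -0.008898844264932034
jig [ 0.5369 -0.0242  0.0028] 0.97 [326. 278.]
jig [ 0.5302  0.1831 -0.0027] 0.81 [538. 253.]
work_slide [ 0.4756 -0.0167  0.0153] 0.55 [329. 220.]
thumb_grip [ 0.4402 -0.0163  0.0288] 0.55 [327. 184.]
slide_nose [ 0.5302 -0.0253  0.0203] 0.71 [324. 279.]
stop [0.5837 0.1917 0.0201] 0.69 [554. 313.]
bridge [0.5324 0.1822 0.0341] 0.62 [559. 270.]
hinge [ 0.5889 -0.0054  0.0243] 0.98 [350. 334.]
hinge [0.5652 0.2192 0.0293] 0.71 [593. 298.]
plate_press [0.5765 0.1777 0.0357] 0.6 [549. 315.]
```

View pics/w1.png

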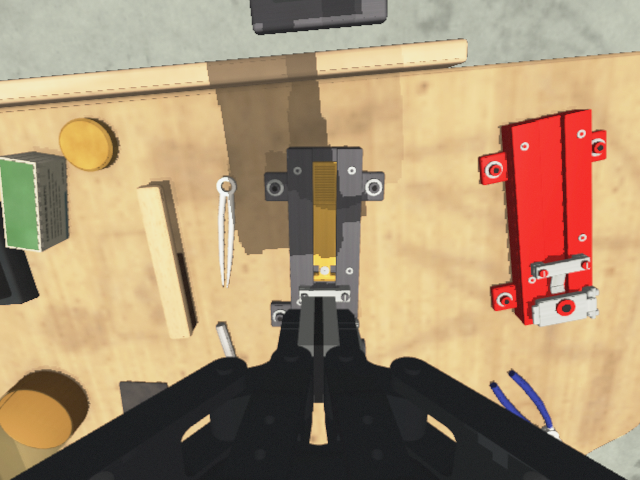

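The wrist view shows the steel jig with the brass slide (knurled end at about (325,180), nose at about (324,280)) and its axis lined up with the tool. The red jig is at (550,220). Next I'll measure the brass bar from its colour and check it in a close crop.

Run:
```python
from h import *
o=bot.get_obs()
def brass(p,win):
    hsv=cv2.cvtColor(p["img"],cv2.COLOR_RGB2HSV); m=cv2.inRange(hsv,(15,140,40),(35,255,255)); z=np.zeros_like(m); a,b,c,d=win; z[b:d,a:c]=m[b:d,a:c]
    z=cv2.morphologyEx(z,cv2.MORPH_OPEN,np.ones((3,3)))
    c=max(cv2.findContours(z,0,2)[0],key=cv2.contourArea)[:,0]
    X=np.array([ray(p,u,v,.024)[:2] for u,v in c]); r=cv2.minAreaRect((X*1000).astype(np.float32)); print(p["shot"],"rect",r, cv2.boxPoints(r).round(1).tolist())
p=bot.read_camera("wrist"); brass(p,(300,150,350,285)); save(p,"w2.png",(260,130,400,340),2.8)
p=bot.read_camera("top"); brass(p,(320,260,350,340))
```

```text
4 rect ((469.0340881347656, -20.49028205871582), (19.67070770263672, 92.89803314208984), 85.773681640625) [[422.0, -26.899999618530273], [514.5999755859375, -33.70000076293945], [516.0999755859375, -14.100000381469727], [423.3999938964844, -7.300000190734863]]Traceback (most recent call last):
  File "<stdin>", line 9, in <module>
  File "<stdin>", line 6, in brass
ValueError: max() iterable argument is empty
```

View pics/w2.png

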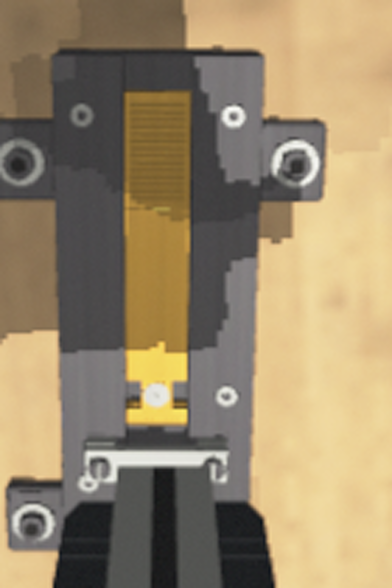

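The crop confirms it: steel jig, brass slide with its knurled patch at the back end, and the nose just short of the bridge. The rectangle gives yaw −4.2°, back end at about (0.4227,−0.017), thumb grip (0.4407,−0.0183). I'll descend above the grip.

send_rows:
  deltas: "0.010 0.003 0.04 -0.5; 0.020 0.006 0.08 -0.5; 0.0204 0.0058 0.12 -0.5; 0.0204 0.0058 0.155 -0.5; 0.0204 0.0058 0.174 -0.5"

```text
t: 3.75
eef_pos: [0.4391, -0.0125, 0.043]
tool_rot: [-0.002, 0.033, 0.999, -0.0]
contact_force: [0.2, 0.4, 0.3]
gripper_width: 0.001
grasp_force: 0.0
```

send_rows:
  deltas: "0 0 0 0; 0 0 0.004 0; 0 0 0.008 0; 0 0 0.010 0; 0 0 0.010 0"

```text
t: 4.25
eef_pos: [0.4409, -0.0127, 0.0358]
tool_rot: [0.001, 0.033, 0.999, 0.0]
contact_force: [0.0, 0.2, 0.2]
gripper_width: -0.003
grasp_force: 0.0
```

Run:
```python
from h import *
o=bot.get_obs(); print(o["eef_pos"],o["contact_force"])
p=bot.read_camera("wrist"); save(p,"w3.png")
```

```text
[ 0.44092699 -0.01269488  0.03575216] [0.02555907 0.21965517 0.18642162]
```

View pics/w3.png

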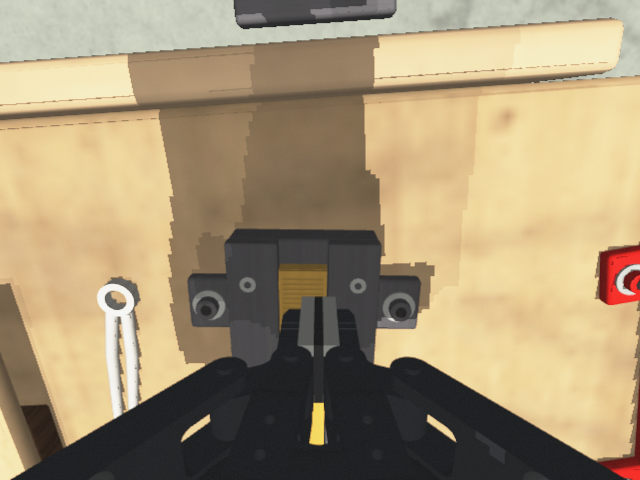

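The tips (318,300) stand about 6 mm left of the slide's centre line (303,280), matching the pose reading (y −0.0127 against the wanted −0.0183). I'll correct that, then press.

send_rows:
  deltas: "0.001 -0.0056 0 0; 0.001 -0.0056 0 0; 0.001 -0.0056 0.002 0; 0.001 -0.0056 0.004 0; 0.001 -0.0056 0.006 0"

```text
t: 4.8
eef_pos: [0.4414, -0.0183, 0.0317]
tool_rot: [0.002, 0.033, 0.999, 0.001]
contact_force: [-10.0, -0.4, 69.7]
gripper_width: 0.001
grasp_force: 34.9
```

send_rows:
  deltas: "0 0 -0.0015 0; 0 0 -0.0015 0"

```text
t: 5.0
eef_pos: [0.4408, -0.0183, 0.032]
tool_rot: [0.002, 0.033, 0.999, 0.0]
contact_force: [-2.1, -0.8, 18.3]
gripper_width: -0.006
grasp_force: 9.2
```

send_rows:
  deltas: "-0.003 0 0 0; -0.006 0 0 0; -0.009 -0.0001 0 0; -0.012 -0.0001 0 0; -0.015 -0.0001 0 0"

```text
t: 5.5
eef_pos: [0.4554, -0.0193, 0.032]
tool_rot: [0.001, 0.033, 0.999, 0.0]
contact_force: [-3.0, -0.7, 19.5]
gripper_width: 0.0
grasp_force: 9.9
```

send_rows:
  deltas: "-0.003 0 0 0; -0.006 0 0.0001 0; -0.009 -0.0001 0.0001 0; -0.012 -0.0001 0.0001 0; -0.015 -0.0001 0.0001 0"

```text
t: 6.0
eef_pos: [0.468, -0.0203, 0.0319]
tool_rot: [-0.001, 0.033, 0.999, 0.001]
contact_force: [-9.7, 1.1, 29.3]
gripper_width: -0.003
grasp_force: 14.9
```

Run:
```python
from h import *
p=bot.read_camera("wrist"); save(p,"w4.png")
```

```text
(no output)
```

View pics/w4.png

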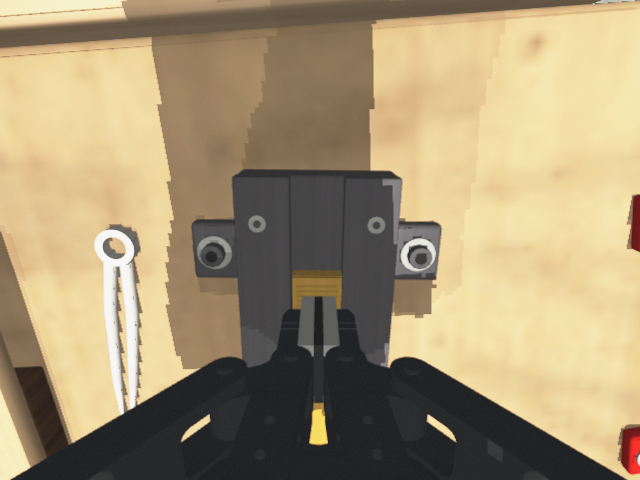

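The slide's back end (row 270) has kept its place under the tips, so the slide is travelling with the fingers. I'll keep pushing.

send_rows:
  deltas: "-0.004 0 0 0; -0.008 0 0 0; -0.011 -0.0001 0 0; -0.014 -0.0001 0 0; -0.017 -0.0001 0 0"

```text
t: 6.55
eef_pos: [0.4856, -0.0217, 0.032]
tool_rot: [-0.001, 0.033, 0.999, 0.001]
contact_force: [-7.7, 0.8, 25.8]
gripper_width: -0.001
grasp_force: 13.0
```

send_rows:
  deltas: "-0.003 0 0 0; -0.005 0 0 0; -0.007 -0.0001 0 0; -0.009 -0.0001 0 0; -0.009 -0.0001 0 0"

```text
t: 7.05
eef_pos: [0.4954, -0.0224, 0.032]
tool_rot: [0.0, 0.033, 0.999, 0.0]
contact_force: [-5.2, 1.1, 22.0]
gripper_width: -0.004
grasp_force: 10.8
```

Run:
```python
from h import *
for c in("wrist","top","scene"):
    p=bot.read_camera(c); save(p,c+"5.png",None if c=="wrist" else((290,210,390,360) if c=="top" else (210,210,390,350)),1 if c=="wrist" else 3.5)
    for n in("work_slide","thumb_grip","slide_nose"):
        for r in bot.landmark_of(p,n)[:2]: print(c,n,np.round(r["xyz"],4),round(r["confidence"],2))
```

```text
scene thumb_grip [ 0.4978 -0.0239  0.021 ] 0.83
scene slide_nose [ 0.5856 -0.0325  0.0194] 0.85
scene slide_nose [0.5868 0.004  0.0749] 0.57
```

View pics/scene5.png

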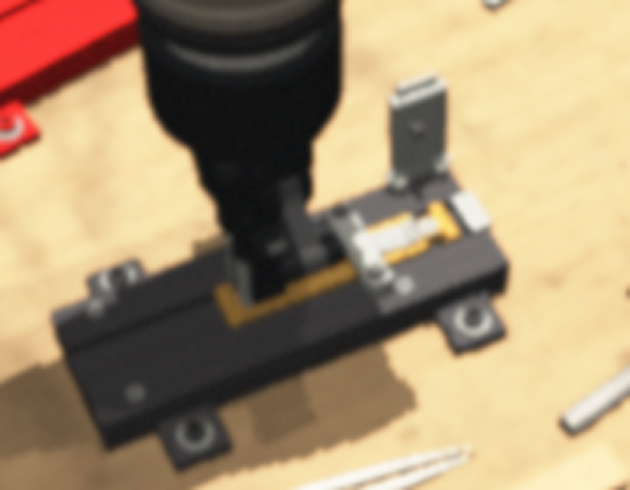

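The slide is under the spring with its nose just short of the end stop (about (470,210) in the crop). I'll push on until the force along x rises.

send_rows:
  deltas: "-0.002 0 0 0; -0.004 0 0 0; -0.005 0 0 0; -0.006 0 0 0; -0.006 0 0 0"

```text
t: 8.15
eef_pos: [0.5002, -0.0228, 0.032]
tool_rot: [-0.001, 0.033, 0.999, 0.001]
contact_force: [-8.1, -0.4, 25.1]
gripper_width: 0.001
grasp_force: 12.9
```

send_rows:
  deltas: "-0.001 0 0 0; -0.002 0 0.0001 0; -0.003 0 0.0001 0; -0.003 0 0.0001 0"

```text
t: 8.55
eef_pos: [0.5004, -0.0228, 0.0319]
tool_rot: [-0.004, 0.033, 0.999, 0.001]
contact_force: [-16.2, 1.3, 38.4]
gripper_width: 0.002
grasp_force: 18.8
```

x stays put while the push force rises to 16 N, so the nose is home. I'll lift straight up and move over to the plate's left side.

send_rows:
  deltas: "0 0 0 0; 0 0 -0.02 0; 0 0 -0.05 0; 0 0.03 -0.09 0; 0 0.072 -0.09 0"

```text
t: 9.05
eef_pos: [0.5119, 0.0474, 0.1249]
tool_rot: [0.004, 0.036, 0.999, 0.001]
contact_force: [0.9, 0.7, -0.5]
gripper_width: 0.002
grasp_force: 0.0
```

send_rows:
  deltas: "-0.04 0 0 0; -0.08 0 0 0; -0.08 0 0 0; -0.08 0 0 0"

```text
t: 9.45
eef_pos: [0.5887, 0.0434, 0.1199]
tool_rot: [-0.0, 0.033, 0.999, -0.0]
contact_force: [0.3, -0.3, 1.0]
gripper_width: -0.0
grasp_force: 0.0
```

Run:
```python
from h import *
o=bot.get_obs(); print(o["eef_pos"],o["contact_force"])
for c in("top","scene"):
    p=bot.read_camera(c); save(p,c+"6.png",(290,200,390,350) if c=="top" else (210,180,390,330),3.5)
    for n in("thumb_grip","slide_nose","stop","hinge","plate_press"):
        for r in bot.landmark_of(p,n)[:1]: print(c,n,np.round(r["xyz"],4),round(r["confidence"],2))
```

```text
[0.5886731  0.04340469 0.11992433] [ 0.25650251 -0.25533197  0.96038226]
top thumb_grip [ 0.4999 -0.0245  0.0232] 0.78
top slide_nose [ 0.6202 -0.1329 -0.0018] 0.36
top stop [0.5819 0.198  0.0208] 0.73
top hinge [ 0.5869 -0.0022  0.0289] 0.66
scene thumb_grip [ 0.5056 -0.0272  0.0207] 0.76
scene slide_nose [ 0.5927 -0.0324  0.022 ] 0.59
scene stop [0.5834 0.1965 0.0222] 0.74
scene hinge [0.5737 0.2152 0.0254] 0.98
scene plate_press [0.5787 0.1727 0.0315] 0.66
```

View pics/scene6.png

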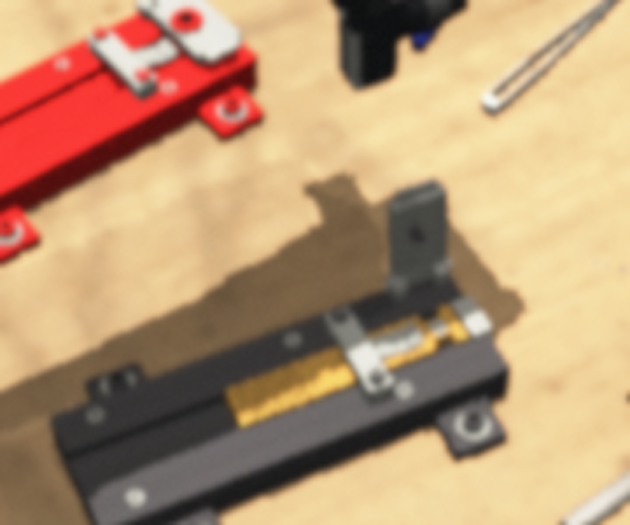

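The slide is home against the stop under the spring, and the plate is upright at about (417,230). The closed fingers hang left of it. I'll lower them and push it right.

send_rows:
  deltas: "0 0 0.02 0; 0 0 0.045 0; 0 -0.008 0.047 0; 0 -0.016 0.047 0; 0 -0.023 0.047 0"

```text
t: 10.55
eef_pos: [0.5877, 0.0191, 0.0746]
tool_rot: [0.001, 0.034, 0.999, -0.0]
contact_force: [0.6, -0.8, 0.2]
gripper_width: -0.002
grasp_force: 0.0
```

send_rows:
  deltas: "0 -0.005 0 0; 0 -0.010 0 0; 0 -0.015 0 0; 0 -0.020 0 0; 0 -0.025 0 0"

```text
t: 11.05
eef_pos: [0.5854, -0.0044, 0.0736]
tool_rot: [-0.0, 0.033, 0.999, 0.0]
contact_force: [0.7, 1.0, 0.4]
gripper_width: 0.002
grasp_force: 0.5
```

send_rows:
  deltas: "0 -0.005 0.002 0; 0 -0.010 0.005 0; 0 -0.014 0.009 0; 0 -0.018 0.014 0; 0 -0.022 0.020 0"

```text
t: 11.55
eef_pos: [0.5841, -0.0269, 0.0532]
tool_rot: [0.0, 0.033, 0.999, -0.0]
contact_force: [0.0, 0.1, 2.1]
gripper_width: -0.003
grasp_force: 0.8
```

send_rows:
  deltas: "0 -0.004 0.004 0; 0 -0.006 0.007 0; 0 -0.007 0.009 0; 0 -0.007 0.009 0"

```text
t: 11.95
eef_pos: [0.5831, -0.0335, 0.0442]
tool_rot: [-0.0, 0.033, 0.999, -0.0]
contact_force: [-0.6, -0.1, -0.4]
gripper_width: 0.001
grasp_force: 0.0
```

send_rows:
  deltas: "0 0 -0.01 0; 0 -0.017 -0.01 0; 0 -0.017 -0.004 0; 0 -0.017 0.001 0; 0 -0.017 0.003 0"

```text
t: 12.45
eef_pos: [0.5819, -0.0504, 0.0408]
tool_rot: [-0.001, 0.033, 0.999, 0.0]
contact_force: [0.5, -0.9, 1.3]
gripper_width: 0.001
grasp_force: 0.4
```

Run:
```python
from h import *
o=bot.get_obs(); print(o["eef_pos"],o["contact_force"])
p=bot.read_camera("scene"); save(p,"scene7.png",(210,180,390,330),3.5)
```

```text
[ 0.58185829 -0.05036866  0.04075417] [ 0.51166882 -0.93165381  1.32855787]
```

View pics/scene7.png

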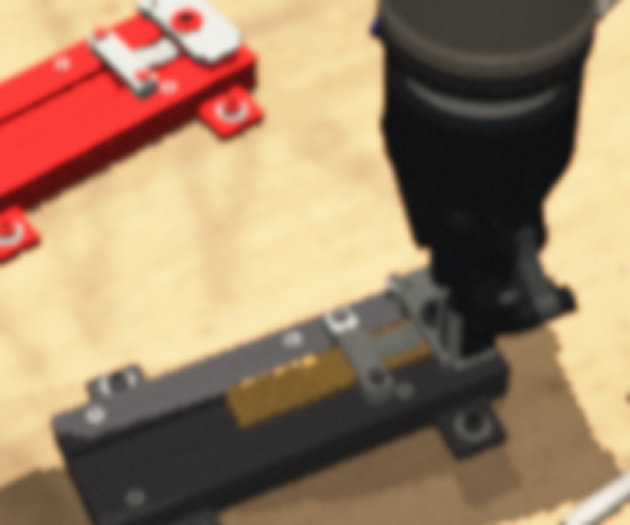

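The plate lies down under the fingertips at about (450,340). I'll press it fully shut until the force rises, then back off.

send_rows:
  deltas: "0 0 0.0005 0; 0 0 0.001 0; 0 0 0.0013 0"

```text
t: 12.8
eef_pos: [0.5822, -0.0499, 0.0405]
tool_rot: [-0.0, 0.033, 0.999, 0.0]
contact_force: [-2.0, 0.8, 6.4]
gripper_width: -0.0
grasp_force: 3.1
```

send_rows:
  deltas: "0 0 0.0005 0; 0 0 0.0007 0; 0 0 0.0007 0"

```text
t: 13.1
eef_pos: [0.5823, -0.0499, 0.0404]
tool_rot: [-0.0, 0.033, 0.999, 0.0]
contact_force: [-4.2, 0.5, 9.2]
gripper_width: 0.0
grasp_force: 4.7
```

send_rows:
  deltas: "0 0 0.0005 0; 0 0 0.0007 0; 0 0 0.0007 0"

```text
t: 13.4
eef_pos: [0.5823, -0.0499, 0.0402]
tool_rot: [-0.0, 0.033, 0.999, 0.0]
contact_force: [-5.8, 1.3, 14.4]
gripper_width: 0.001
grasp_force: 7.4
```

send_rows:
  deltas: "0 0 -0.004 0; 0 0 -0.03 0; 0 0 -0.07 0; 0 0.04 -0.11 0; 0 0.09 -0.13 0"

```text
t: 13.9
eef_pos: [0.5891, 0.0285, 0.168]
tool_rot: [0.002, 0.036, 0.999, -0.0]
contact_force: [0.6, -0.3, 0.1]
gripper_width: -0.0
grasp_force: 0.0
```

send_rows:
  deltas: "0 0.04 0 0; 0 0.08 0 0; 0 0.10 0 0; 0 0.10 0 0; 0 0.10 0 0"

```text
t: 14.4
eef_pos: [0.5942, 0.13, 0.1646]
tool_rot: [-0.0, 0.033, 0.999, -0.0]
contact_force: [-0.1, -0.6, 0.5]
gripper_width: -0.003
grasp_force: 0.0
```

Run:
```python
from h import *
o=bot.get_obs(); print(o["eef_pos"],o["contact_force"])
for c in("top","scene"):
    p=bot.read_camera(c); save(p,c+"8.png",(210,210,390,350),3.5)
    for n in("slide_nose","stop","hinge","plate_press","thumb_grip"):
        for r in bot.landmark_of(p,n)[:2]: print(c,n,np.round(r["xyz"],4),round(r["confidence"],2))
```

```text
[0.59415905 0.12995999 0.16462266] [-0.10593228 -0.56239708  0.52140529]
top stop [ 0.5965 -0.0327  0.0238] 0.64
top stop [0.5816 0.1953 0.0189] 0.62
top hinge [ 0.5878 -0.0034  0.0294] 0.98
top hinge [ 0.5833 -0.0469  0.033 ] 0.67
top plate_press [ 0.5836 -0.0447  0.0328] 0.73
top plate_press [0.577  0.1743 0.037 ] 0.56
top thumb_grip [ 0.5013 -0.0245  0.0253] 0.61
scene slide_nose [ 0.5911 -0.0327  0.0193] 0.59
scene stop [0.5825 0.1983 0.021 ] 0.82
scene stop [ 0.5413 -0.0285  0.0353] 0.68
scene hinge [0.5699 0.2155 0.0284] 0.82
scene hinge [ 0.5876 -0.0014  0.03  ] 0.78
scene plate_press [0.5773 0.1743 0.0347] 0.69
scene plate_press [ 0.5795 -0.0517  0.0335] 0.61
scene thumb_grip [ 0.5047 -0.0253  0.0233] 0.8
scene thumb_grip [ 0.5932 -0.0312  0.02  ] 0.67
```

View pics/scene8.png

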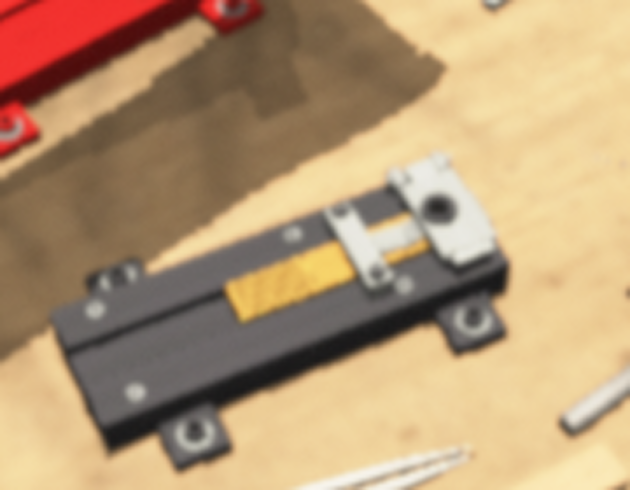

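It looks shut, and the dividers and punch are undisturbed. The final press was soft, though, so I'll press once more and harder to make sure.

send_rows:
  deltas: "0 -0.05 0 0; 0 -0.10 0 0; 0 -0.14 0 0; 0 -0.18 0 0; 0 -0.18 0 0"

```text
t: 15.5
eef_pos: [0.5814, -0.0571, 0.1653]
tool_rot: [0.0, 0.038, 0.999, -0.002]
contact_force: [-0.4, 0.2, -0.2]
gripper_width: -0.004
grasp_force: 0.0
```

send_rows:
  deltas: "0.0 0 0.04 0; 0.0 0 0.08 0; 0.0 0 0.11 0; 0.0 0 0.12 0; 0.0 0 0.12 0"

```text
t: 16.0
eef_pos: [0.5816, -0.049, 0.0437]
tool_rot: [-0.001, 0.033, 0.999, -0.0]
contact_force: [0.5, -0.1, 0.1]
gripper_width: -0.002
grasp_force: 0.0
```

send_rows:
  deltas: "0 0 0.002 0; 0 0 0.003 0; 0 0 0.004 0; 0 0 0.005 0; 0 0 0.005 0"

```text
t: 16.5
eef_pos: [0.5831, -0.0492, 0.0406]
tool_rot: [0.001, 0.033, 0.999, 0.0]
contact_force: [0.8, 0.0, 4.4]
gripper_width: -0.0
grasp_force: 1.9
```

send_rows:
  deltas: "0 0 0.0005 0; 0 0 0.001 0; 0 0 0.0015 0; 0 0 0.0015 0"

```text
t: 16.9
eef_pos: [0.5832, -0.0493, 0.0402]
tool_rot: [0.001, 0.033, 0.999, 0.0]
contact_force: [-4.6, 1.5, 16.1]
gripper_width: -0.004
grasp_force: 8.3
```

send_rows:
  deltas: "0 0 0.001 0; 0 0 0.002 0; 0 0 0.003 0; 0 0 0.003 0"

```text
t: 17.3
eef_pos: [0.5834, -0.0493, 0.0395]
tool_rot: [0.001, 0.033, 0.999, 0.001]
contact_force: [-11.4, 2.9, 39.9]
gripper_width: 0.001
grasp_force: 19.9
```

The tips are at or below the shut height of 32.5 mm with the force rising to 40 N, so the plate is fully shut. I'll retreat and hand in.

send_rows:
  deltas: "0 0 -0.004 0; 0 0 -0.03 0; 0 0 -0.07 0; 0 0 -0.11 0; 0 0.03 -0.13 0"

```text
t: 17.8
eef_pos: [0.5855, -0.0244, 0.1691]
tool_rot: [0.002, 0.037, 0.999, -0.001]
contact_force: [0.9, -0.6, -0.1]
gripper_width: -0.001
grasp_force: 0.0
```

send_rows:
  deltas: "0 0.04 0 0; 0 0.08 0 0; 0 0.08 0 0; 0 0.08 0 0"

```text
t: 18.2
eef_pos: [0.5894, 0.0617, 0.1652]
tool_rot: [-0.0, 0.032, 0.999, 0.0]
contact_force: [-1.0, -1.4, -0.2]
gripper_width: -0.001
grasp_force: 0.0
```

Run:
```python
from h import *
p=bot.read_camera("scene")
for n in("slide_nose","plate_press","thumb_grip"):
    for r in bot.landmark_of(p,n)[:2]: print(n,np.round(r["xyz"],4),round(r["confidence"],2))
print(bot.get_obs()["contact_force"]); print(bot.hand_in())
```

```text
slide_nose [ 0.5902 -0.0309  0.0185] 0.86
plate_press [ 0.5833 -0.0475  0.032 ] 0.72
plate_press [0.5761 0.1731 0.0345] 0.68
thumb_grip [ 0.5029 -0.0227  0.0236] 0.81
[ 0.70492785 -0.45552281 -0.26377462]
the job is handed in; nothing more can be done
None
```

I pushed the slide home under the drag spring, pressed the bush plate shut on it, and handed the job in at about 18 s; the dividers and punch looked undisturbed in the last picture, I kept clear of the brush, and no verdict came back.

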